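# Set the test chart block to the scribed line along the lens rail

### The arm

A 6-joint arm with a two-finger parallel gripper is mounted at the origin on the work surface. World frame = base frame: x ahead of the robot, y to its left, z up, the work surface at z = 0. Lengths are in mm, angles in rad, forces in N, time in s.
With the tool pointing down it reaches from about 400 to 925 mm from the base axis. Payload 12.5 kg.
Tool frame: the origin (TCP) lies on the centre line of the jaws, within the pads' length; the fingertips stand 19 mm ahead of it and the grasp point (between the pads) is the TCP; z points along the fingers, y is the line along which they close (so a half turn about z gives the same grasp; the last joint's range is limited). The gripper opens to 95 mm and grips with 3 to 60 N. Pads are 20 mm wide; open, the fingers measure 119 mm over their backs; the gripper's body (75 mm by 180 mm) begins 59 mm behind the grasp point.
Start: joints at [-0.106, 0.491, 1.559, -0, 1.092, -0.106], TCP at [625.016, 0.021, 233.661] pointing down, gripper open.
Joint ranges: [-3.1, 3.1], [-0.84, 2.19], [0.05, 2.79], [-1.13, 4.28], [0.06, 2.93], [-2.69, 2.69]. Speed limits (rad/s): [2.22, 2.22, 2.79, 3.14, 3.14, 3.14].

### API

Orientations are given as [roll, pitch, yaw] about the fixed x, y, z axes, in that order (R = Rz(yaw) Ry(pitch) Rx(roll)).
In Python, from cell import state, read_camera, job_done gives the robot as it stands.
- The arm moves only by the tool arm_command, never from a script. Its argument "deltas" is a list of rows, each an object of numbers: "dx", "dy", "dz": the shift along the world's x, y, z in m; "yaw": the turn about the world's z in degrees. In form: [{"dx": .., "dy": .., "dz": .., "yaw": ..}, ...]. A call has 1 to 20 rows; each row shifts and turns the commanded pose from where the row before left it; what a row does not reach is not made up. A row lasts 1/10 s, in which the tool goes at most 50 mm and 8.59 degrees, less where a joint would pass 70% of its speed; a pose out of reach is approached as far as the arm can. A call with a gripper value outside its range is refused whole. "gripper" is the finger opening in m, from 0 to 0.0951, set as the call begins (left out, the last holds). The fingers move at their own pace and stop on an object; the grip force is fixed at half the most. Time passes only in rows, so rows that do not move let the fingers close. It gives the time, the measured TCP pose, the force, the opening and the grip force at its end, in the units of the state.
- state(): the state, without advancing time (a new reading comes with each control period).
- read_camera(name): name is "scene" or "side" or "wrist"; returns a dict with "color" (480x640x3 uint8, red, green, blue), "range_z" (480x640 float32, mm along the optical axis (not along the pixel's ray), 0 where there is no reading), "fx", "fy", "cx", "cy" (pixels), "extrinsics" (4x4, takes a point from camera to world coordinates). Camera axes: x right, y up, looking along -z (the intrinsics and any distortion apply to the point x, -y, -z); pixel columns grow to the right and rows downward; lengths in mm; the calibration is good to about 2 mm. A picture is of the moment at which its call begins.
- job_done(): hands the job in; it is judged then, once.
The state is a dict: "t": time; "joints": joint angles; "qvel": joint speeds; "tau": joint torques, N m; "eef_pos": TCP position; "tcp_rot": TCP orientation; "ft_force": force on the tool from outside, world axes, zero at the start; "moment": the same for the moment, N m; "opening": opening from 0.0 (shut) to 1.0 (fully open); "grip_force": force on a finger pad.
Only numpy, scipy, OpenCV 4.12 (cv2) and the standard library are available. Lean on these libraries where they do the work, as an engineer would, in place of code of your own. Each camera call takes 0.05 s, during which the arm holds its last target. There are 200 camera calls.

### The job

Set the white test chart block for a lens check: from the robot's side push it square against the strip on the steel rail and press it there with about 10 N, then push it along the rail towards the lens, keeping it against the strip, until its front edge meets the scribed line, without running past the line. Finish by pressing it home against the strip once more with about 10 N, then let go of it. Never press it against the strip with more than about 15 N, keep it flat on the counter, and leave the lens carriage, lens cap, focus knob and loupe alone.

Things in the scene. Friction and masses are not known exactly. Their poses are not given: they have to be found in the camera images.
- rail: Rigid steel rail, 540 mm long (its y = -240 to +300 mm), 20 mm wide, 34 mm high. Origin at counter height on its upright face towards the robot (plane x = 0; x points into the rail, y along it towards the lens, roughly to the robot's left). On that face a rigid aluminium strip, 4 to 28 mm up, stands 2 to 13 mm proud towards the robot (to x = -2 to -13 mm), parallel to it; how far is not measured: feel for it.
- mark: Dark straight line scribed in the counter top, 2.2 mm wide, from the rail's face 175 mm out towards the robot, square to the rail. Origin on the line's middle, at the rail's face, at counter height. Axes parallel to the rail's: y points along the rail towards the lens. Flat: no stop.
- block_centre (a point): Centre of the loose matte white resin chart block: 96 mm along its x (towards the rail), 100 mm along its y (towards the lens), 50 mm high, 0.24 to 0.39 kg, too wide to grip. Chart of black rings and bars on its front (+y) face. Starts clear, skewed up to 0.2 rad, short of the line. Stays where left. Counter friction takes 2 to 5 N of any push; a press felt as 9 to 13 N loads the strip safely.
- corner_front (a point): Bottom corner of the block at its front face on the rail side: 48 mm along x and 50 mm along y from the block's centre, at its underside. The front bottom edge runs from here along the block's -x.
- corner_rear (a point): Bottom corner of the block at its rear face on the rail side: 48 mm along x and -50 mm along y from the block's centre, at its underside.
- carriage_lens (a point): Middle of the lens's front glass on the sliding lens carriage (grey, on the rail, with a black lens 50 mm across and 60 mm long on an arm over the counter, up to 66 mm high), 50 mm to the robot's side of the rail's face, 30 mm up, beyond the line. Bystander: the carriage slides easily, do not move it.
- cap_centre (a point): Centre of a glossy chrome lens cap, a disc 62 mm across and 10 mm high. Bystander.
- knob_centre (a point): Centre of a loose black focus knob, 40 mm across and 24 mm high. Bystander.
- loupe_centre (a point): Centre of a brown glass bottle-shaped loupe, 44 mm across and 70 mm high. Bystander.
Not all that is in view belongs to the job. Of the things shaped like the part that bears block_centre, the white one is meant.

How it is judged (in metres and radians):
On the way, in this order (a step that is already met when the one before it is completed fails the run):
1. the block is pressed square (within 0.025 rad) against the rail's strip, at least 3 N, its front edge still more than 30 mm short of the line (x of each of corner_front, corner_rear in the frame of rail above -0.015 m and angle between the x axis of block_centre and the x axis of rail, either way round below 0.025 rad and contact force between block and rail above 3 N and y of corner_front in the frame of mark below -0.03 m), for 0.15 s.
2. the block is pressed square (within 0.025 rad) against the rail's strip, at least 3 N, with its front edge on the line within 2.5 mm (x of each of corner_front, corner_rear in the frame of rail above -0.015 m and angle between the x axis of block_centre and the x axis of rail, either way round below 0.025 rad and y of corner_front in the frame of mark between -0.0025 and 0.0025 m and contact force between block and rail above 3 N), for 0.15 s.
At the end, for the whole second after the job is handed in: The block stands flat and at rest, square to the rail within 0.025 rad, against the strip as pressed (both rail-side corners within 15 mm of the rail's face) and with its front edge within 2.5 mm of the middle of the scribed line (x of each of corner_front, corner_rear in the frame of rail above -0.015 m and angle between the x axis of block_centre and the x axis of rail, either way round below 0.025 rad and y of corner_front in the frame of mark between -0.0025 and 0.0025 m and height (world z) of block_centre below 0.027 m and angle between block_centre's own z axis and vertical below 0.03 rad and linear speed of block below 0.01 m/s); the robot touches nothing.
It fails at once if the block pressed against the rail's strip with more than 15 N (contact force between block and rail above 15 N).
It fails at once if the front edge more than 5 mm past the line (y of corner_front in the frame of mark above 0.005 m).
It fails at once if the block more than 18 mm off the rail's face (clear of the strip) during the last 40 mm before the line (y of corner_front in the frame of mark above -0.04 m and x of any of corner_front, corner_rear in the frame of rail below -0.018 m).
It fails at once if the block lifted or tipped (height (world z) of block_centre above 0.033 m or angle between block_centre's own z axis and vertical above 0.15 rad).
It fails at once if the lens carriage, lens cap, focus knob or loupe moved more than 8 mm (distance of any of carriage_lens, cap_centre, knob_centre, loupe_centre from where it was at the start of the episode above 0.008 m).
It also fails if it takes over 72 s, if anything falls off the work surface, if the arm or the gripper's body presses on something with over 40 N, if the wrist force passes 120 N, or if a joint passes its speed limit or range.

## Working session

There is one attempt and no reset: what is moved stays moved. The work goes in short steps, Python scripts to look and compute and a tool call to move; the robot and the scene stay as the last step left them, time stands still between calls to the robot, and variables do not carry over. Pictures are saved under pics/ and viewed, at most 10 in all, crops included, and the job is handed in when it is done.

Besides the shell and the picture viewer there is one more tool, called after "Request:" as name(argument=value, ...) on one line, values as JSON. arm_command: Moves the arm, as the interface text tells. Its arguments: {"type":"object","properties":{"deltas":{"type":"array"},"gripper":{"type":"number"}},"required":["deltas"]}

```bash
mkdir -p pics; cat > h.py <<'E'
import numpy as np, cv2
from cell import state, read_camera, job_done
def cast(c,u,v,z):
    E=np.array(c["extrinsics"]);d=E[:3,:3]@np.array([(u-c["cx"])/c["fx"],-(v-c["cy"])/c["fy"],-1.0])
    o=E[:3,3];return o+d*(z-o[2])/d[2]
def save(c,n): cv2.imwrite(f"pics/{n}.png",c["color"][:,:,::-1])
def pts(c):
    v,u=np.mgrid[:480,:640];r=c["range_z"]
    p=np.stack([(u-c["cx"])/c["fx"]*r,-(v-c["cy"])/c["fy"]*r,-r],-1)
    E=np.array(c["extrinsics"]);return p@E[:3,:3].T+E[:3,3]
E
python3 - <<'E'
from h import *
import pickle
for n in("scene","side","wrist"):
    c=read_camera(n);save(c,n+"0");pickle.dump(c,open(n+"0.pkl","wb"));print(n,[k for k in c],c["fx"],np.round(c["extrinsics"],2).tolist())
print(state())
a=[cv2.imread(f"pics/{n}0.png") for n in("scene","side")]
E
```

```text
scene ['color', 'range_z', 'fx', 'fy', 'cx', 'cy', 'extrinsics'] 587.1832895219319 [[-0.16, -0.65, 0.74, 1513.01], [0.99, -0.1, 0.12, 97.65], [-0.0, 0.75, 0.66, 930.4], [0.0, 0.0, 0.0, 1.0]]
side ['color', 'range_z', 'fx', 'fy', 'cx', 'cy', 'extrinsics'] 500.30575050421515 [[-0.96, 0.22, -0.18, 398.96], [-0.29, -0.7, 0.65, 517.79], [0.02, 0.68, 0.74, 699.22], [0.0, 0.0, 0.0, 1.0]]
wrist ['color', 'range_z', 'fx', 'fy', 'cx', 'cy', 'extrinsics'] 371.57757630037963 [[1.0, 0.0, 0.0, 625.47], [-0.0, 0.96, 0.29, 80.66], [-0.0, -0.29, 0.96, 384.96], [0.0, 0.0, 0.0, 1.0]]
{'t': 0.15, 'joints': array([-1.05598191e-01,  4.91394354e-01,  1.55929928e+00,  9.83676665e-06,
        1.09171644e+00, -1.05570752e-01]), 'qvel': array([ 0.00109425, -0.00158276, -0.00025752,  0.00010582,  0.00050754,
        0.00084746]), 'tau': array([ 3.16444048e-04, -6.12899423e+01, -2.58276522e+01,  6.91918633e-02,
        4.73701756e-02, -5.07232733e-05]), 'eef_pos': array([6.24838976e+02, 4.31407128e-02, 2.33216107e+02]), 'tcp_rot': array([-3.14078071e+00, -9.48120703e-05,  1.57076431e+00]), 'ft_force': array([ 0.44063721,  0.16137226, -0.47392879]), 'moment': array([ 0.05401577, -0.03000197, -0.02109996]), 'grip_force': 0.0, 'opening': 1.0021059901452545}
```

View pics/scene0.png

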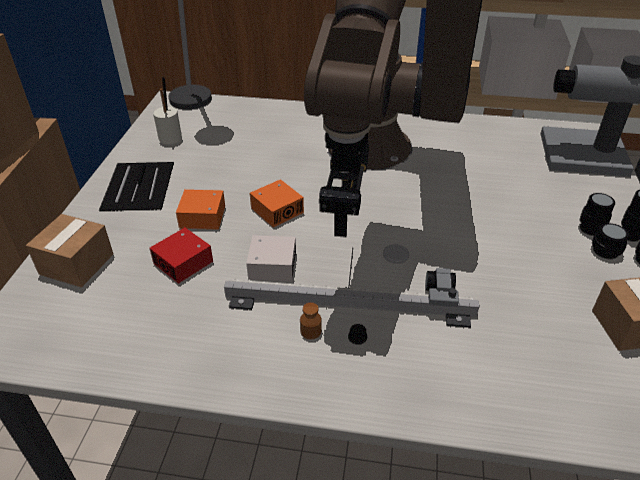

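View pics/wrist0.png

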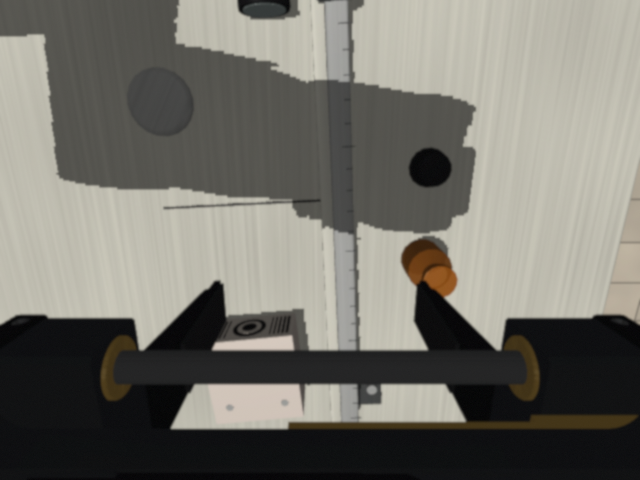

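White blocks candidates: white (272,258), orange (277,203) and (201,209), red (181,254), brown cartons at the edges. The white one at (272,258) fits. In the wrist view, its chart is at (255,327), the scribed line runs (165,208)–(320,200), and the rail is near column 340.

```bash
python3 - <<'E'
from h import *
import pickle
C={n:pickle.load(open(n+"0.pkl","rb")) for n in("scene","side","wrist")}
for n,c in C.items():
    P=pts(c);ok=c["range_z"]>0
    b=ok&(abs(P[...,2]-50)<6)&(P[...,0]>500)&(P[...,0]<800)&(P[...,1]>-300)&(P[...,1]<0)
    col=c["color"].astype(int);b&=(col.min(-1)>110)&(col.max(-1)-col.min(-1)<50)
    m=b.astype(np.uint8);k,l,s,_=cv2.connectedComponentsWithStats(m)
    if k>1:
        i=1+s[1:,4].argmax();q=P[l==i];print(n,"block",s[i],np.median(q[:,2]),cv2.minAreaRect(q[:,:2].astype(np.float32)))
        # rays at z=50
        v,u=np.nonzero(l==i);g=np.array([cast(c,a,d,50)[:2] for a,d in zip(u,v)],np.float32);r=cv2.minAreaRect(g);print("  rays",r,cv2.boxPoints(r).round(1).tolist())
    r=ok&(abs(P[...,2]-34)<6)&(P[...,0]>600)&(P[...,0]<850)&(P[...,1]>-260)&(P[...,1]<350)
    m=r.astype(np.uint8);k,l,s,_=cv2.connectedComponentsWithStats(m)
    for i in range(1,k):
        if s[i,4]>300: q=P[l==i];print(n,"h34",s[i],cv2.minAreaRect(q[:,:2].astype(np.float32)))
c=C["wrist"]
g=c["color"].mean(-1)
# line: darkest row per column
L=[]
for u in range(175,290,5):
    w=g[195:216,u];L.append((u,195+w.argmin(),w.min()))
print([(u,v,int(x)) for u,v,x in L][::4])
print("mark",cast(c,165,208,0),cast(c,318,200,0))
# scene mark
print("scene mark",cast(C["scene"],352,245,0),cast(C["scene"],350,285,0))
w=c["color"][230:430,180:380,::-1];s=C["scene"]["color"][200:340,210:400,::-1]
cv2.imwrite("pics/crop0.png",np.hstack([cv2.resize(w,(400,400)),cv2.resize(s,(400,400))]))
E
```

```text
scene block [ 246  236   49   30 1241] 48.21806589365087 ((553.8607788085938, -167.49435424804688), (100.50161743164062, 100.40113830566406), 6.547536373138428)
  rays ((558.7171630859375, -166.5160369873047), (100.53358459472656, 100.03402709960938), 6.644969463348389) [[503.0, -122.69999694824219], [514.5999755859375, -222.0], [614.4000244140625, -210.39999389648438], [602.9000244140625, -111.0]]
scene h34 [ 224  280  256   29 1885] ((645.9928588867188, 22.097259521484375), (37.366493225097656, 540.271728515625), 2.517670154571533)
side block [ 311  181   58   45 1853] 50.42502044864284 ((554.1480712890625, -168.79620361328125), (96.28373718261719, 105.00944519042969), 5.944064617156982)
  rays ((553.8782958984375, -167.80227661132812), (96.28556823730469, 105.51351165771484), 5.990355968475342) [[500.5, -120.4000015258789], [511.5, -225.3000030517578], [607.2999877929688, -215.1999969482422], [596.2999877929688, -110.30000305175781]]
side h34 [ 221  171   85  184 2833] ((644.3341674804688, -33.546905517578125), (34.0854606628418, 434.0240173339844), 2.950235366821289)
side h34 [19
[... 465 characters left out ...]
607.9000244140625, -215.8000030517578], [602.5999755859375, -165.3000030517578]]
wrist h34 [  310     0    49   351 11115] ((642.6063232421875, 20.700027465820312), (34.26903533935547, 335.2189025878906), 2.8121094703674316)
wrist h34 [330 385  28  37 994] ((652.2911987304688, -213.34808349609375), (30.531644821166992, 55.79781723022461), 1.5214903354644775)
[(175, np.int64(207), 116), (195, np.int64(206), 105), (215, np.int64(205), 118), (235, np.int64(195), 86), (255, np.int64(195), 86), (275, np.int64(195), 82)]
mark [462.85152768   5.38584527   0.        ] [623.64300207  13.73923981   0.        ]
scene mark [455.17028826   6.83126663   0.        ] [590.06318482  18.20802076   0.        ]
```

View pics/crop0.png

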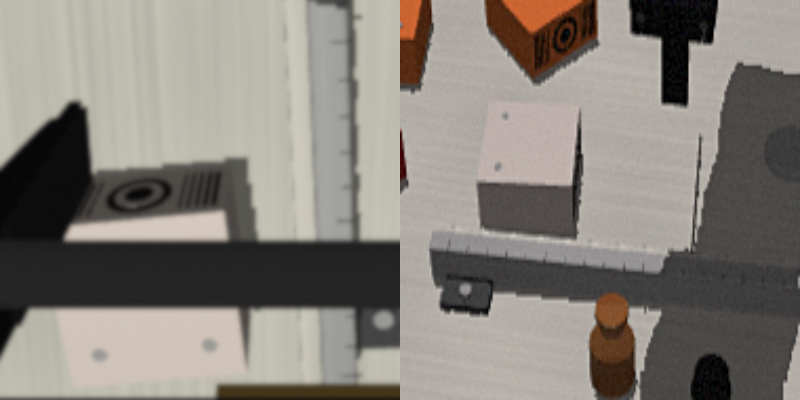

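View pics/side0.png

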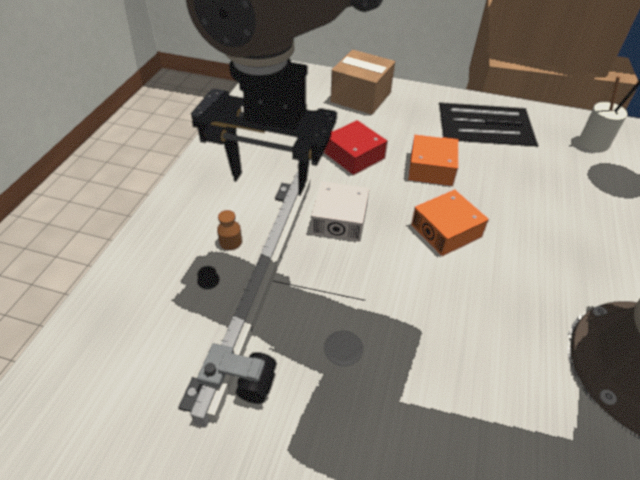

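The crop confirms a white block with a chart face towards the line. The side view shows the orange block at (450,220) close on the robot's side, so I'll check its clearance before moving.

```bash
python3 - <<'E'
from h import *
import pickle
for n in("scene","side"):
    c=pickle.load(open(n+"0.pkl","rb"));P=pts(c)
    h=cv2.cvtColor(c["color"],cv2.COLOR_RGB2HSV)
    m=((h[...,0]<16)&(h[...,1]>190)&(h[...,2]>120)&(P[...,2]>20)).astype(np.uint8)
    k,l,s,_=cv2.connectedComponentsWithStats(m)
    for i in range(1,k):
        if s[i,4]>150:q=P[l==i];print(n,s[i],q.min(0).round(),q.max(0).round())
# rail edges + strip profile in scene/wrist, across rail-x at z=34/28
c=pickle.load(open("wrist0.pkl","rb"));P=pts(c)
for r in (150,175,260,290):
    print(r,[(u,int(c["color"][r,u].mean()),*P[r,u].round().astype(int)) for u in range(304,360,4)])
E
```

```text
scene [250 180  53  32 649] [ 281. -267.   42.] [1513.   98.  930.]
scene [177 190  46  24 649] [ 351. -435.   42.] [1513.   98.  930.]
scene [ 151  228   59   40 1066] [ 510. -438.   41.] [1513.   98.  930.]
150 [(304, 83, np.int64(610), np.int64(64), np.int64(0)), (308, 82, np.int64(614), np.int64(64), np.int64(0)), (312, 84, np.int64(618), np.int64(64), np.int64(1)), (316, 84, np.int64(622), np.int64(64), np.int64(0)), (320, 88, np.int64(626), np.int64(66), np.int64(29)), (324, 85, np.int64(629), np.int64(66), np.int64(28)), (328, 82, np.int64(633), np.int64(66), np.int64(30)), (332, 73, np.int64(637), np.int64(66), np.int64(36)), (336, 74, np.int64(640), np.int64(66), np.int64(35)), (340, 72, np.int64(644), np.int64(66), np.int64(35)), (344, 72, np.int64(648), np.int64(66), np.int64(34)), (348, 70, np.int64(651), np.int64(66), np.int64(35)), (352, 77, np.int64(658), np.int64(64), np.int64(-1)), (356, 83, np.int64(662), np.int64(64), np.int64(2))]
175 [(304, 83, np.int64(609), np.int64(40), np.int64(1)), (308, 82, np.int64(613), np.int64(40), np.int64(1)), (312, 83, np.int64(618),
[... 1483 characters left out ...]
12), np.int64(-88), np.int64(1)), (312, 183, np.int64(617), np.int64(-88), np.int64(-1)), (316, 186, np.int64(621), np.int64(-88), np.int64(1)), (320, 182, np.int64(626), np.int64(-88), np.int64(1)), (324, 178, np.int64(630), np.int64(-88), np.int64(0)), (328, 197, np.int64(634), np.int64(-76), np.int64(29)), (332, 192, np.int64(638), np.int64(-76), np.int64(28)), (336, 153, np.int64(642), np.int64(-73), np.int64(35)), (340, 163, np.int64(646), np.int64(-73), np.int64(35)), (344, 162, np.int64(650), np.int64(-73), np.int64(35)), (348, 159, np.int64(654), np.int64(-73), np.int64(35)), (352, 153, np.int64(658), np.int64(-72), np.int64(36)), (356, 91, np.int64(666), np.int64(-88), np.int64(1))]
```

Request:
arm_command(deltas=[{"yaw": 2.8},{"dz": -0.01}], gripper=0.0)

```text
$.deltas[0]: bad value
```

```bash
python3 - <<'E'
from h import *
import pickle
c=pickle.load(open("scene0.pkl","rb"));P=pts(c)
h=cv2.cvtColor(c["color"],cv2.COLOR_RGB2HSV)
m=((h[...,0]<16)&(h[...,1]>190)&(c["range_z"]>0)&(P[...,2]<60)&(P[...,2]>5)).astype(np.uint8)
k,l,s,_=cv2.connectedComponentsWithStats(m)
for i in range(1,k):
    if s[i,4]>150:q=P[l==i];print(s[i],cv2.boxPoints(cv2.minAreaRect(q[:,:2].astype(np.float32))).round().tolist())
E
```

```text
[ 250  180   53   46 1042] [[274.0, -207.0], [351.0, -276.0], [424.0, -194.0], [347.0, -125.0]]
[ 177  190   48   39 1136] [[347.0, -337.0], [357.0, -438.0], [462.0, -427.0], [452.0, -326.0]]
[ 151  228   62   54 1412] [[506.0, -385.0], [590.0, -446.0], [650.0, -363.0], [566.0, -302.0]]
```

Request:
arm_command(deltas=[{"dx": 0.0,"dy": 0.0,"dz": 0.0,"yaw": 2.8},{"dx": 0.0,"dy": 0.0,"dz": -0.01,"yaw": 0.0}], gripper=0.0)

```text
t: 0.35
eef_pos: [625.4, -0.0, 224.2]
tcp_rot: [3.14, 0.0, 1.621]
ft_force: [-0.1, -0.6, 0.1]
opening: 0.881
grip_force: 0.0
```

Request:
arm_command(deltas=[{"dx": -0.0245,"dy": -0.0287,"dz": 0,"yaw": 0},{"dx": -0.0245,"dy": -0.0287,"dz": 0,"yaw": 0},{"dx": -0.0245,"dy": -0.0287,"dz": 0,"yaw": 0},{"dx": -0.0245,"dy": -0.0287,"dz": 0,"yaw": 0},{"dx": -0.0245,"dy": -0.0287,"dz": 0,"yaw": 0},{"dx": -0.0245,"dy": -0.0287,"dz": 0,"yaw": 0},{"dx": 0,"dy": 0,"dz": -0.04,"yaw": 0},{"dx": 0,"dy": 0,"dz": -0.04,"yaw": 0},{"dx": 0,"dy": 0,"dz": -0.04,"yaw": 0},{"dx": 0,"dy": 0,"dz": -0.04,"yaw": 0},{"dx": 0,"dy": 0,"dz": -0.02,"yaw": 0},{"dx": 0,"dy": 0,"dz": -0.0165,"yaw": 0},{"dx": 0,"dy": 0,"dz": 0,"yaw": 0},{"dx": 0,"dy": 0,"dz": 0,"yaw": 0}], gripper=0.0)

```text
t: 1.75
eef_pos: [477.8, -172.1, 27.0]
tcp_rot: [-3.141, -0.0, 1.619]
ft_force: [-0.1, 0.8, 0.4]
opening: 0.007
grip_force: 0.0
```

Request:
arm_command(deltas=[{"dx": 0.004,"dy": 0.0002,"dz": 0,"yaw": 0},{"dx": 0.004,"dy": 0.0002,"dz": 0,"yaw": 0},{"dx": 0.002,"dy": 0.0001,"dz": 0,"yaw": 0},{"dx": 0.002,"dy": 0.0001,"dz": 0,"yaw": 0},{"dx": 0.002,"dy": 0.0001,"dz": 0,"yaw": 0},{"dx": 0.002,"dy": 0.0001,"dz": 0,"yaw": 0},{"dx": 0.002,"dy": 0.0001,"dz": 0,"yaw": 0},{"dx": 0.002,"dy": 0.0001,"dz": 0,"yaw": 0},{"dx": 0.002,"dy": 0.0001,"dz": 0,"yaw": 0},{"dx": 0.002,"dy": 0.0001,"dz": 0,"yaw": 0},{"dx": 0.002,"dy": 0.0001,"dz": 0,"yaw": 0},{"dx": 0.002,"dy": 0.0001,"dz": 0,"yaw": 0},{"dx": 0.002,"dy": 0.0001,"dz": 0,"yaw": 0},{"dx": 0.002,"dy": 0.0001,"dz": 0,"yaw": 0},{"dx": 0.002,"dy": 0.0001,"dz": 0,"yaw": 0}])

```text
t: 3.25
eef_pos: [512.2, -170.5, 27.2]
tcp_rot: [3.141, 0.0, 1.62]
ft_force: [-2.4, 1.0, 0.5]
opening: 0.006
grip_force: 1.1
```

```bash
python3 - <<'E'
from h import *
c=read_camera("wrist");save(c,"w1");P=pts(c);k=c["color"].astype(int)
b=(c["range_z"]>0)&(abs(P[...,2]-51)<5)&(P[...,0]<650)&(k.min(-1)>120)
l=cv2.connectedComponentsWithStats(b.astype(np.uint8))
i=1+l[2][1:,4].argmax();v,u=np.nonzero(l[1]==i);g=np.array([cast(c,a,d,50)[:2] for a,d in zip(u,v)],np.float32)
r=cv2.minAreaRect(g);print(r,cv2.boxPoints(r).round(1).tolist())
for _ in range(1):print(state()["ft_force"],state()["eef_pos"])
E
```

```text
((599.1168823242188, -198.83453369140625), (38.665897369384766, 14.216176986694336), 2.7082860469818115) [[579.5, -192.60000610351562], [580.0999755859375, -206.8000030517578], [618.7999877929688, -205.0], [618.0999755859375, -190.8000030517578]]
[-1.59137911  0.16331841  0.56747268] [ 512.49296942 -170.49418947   27.15752244]
```

View pics/w1.png

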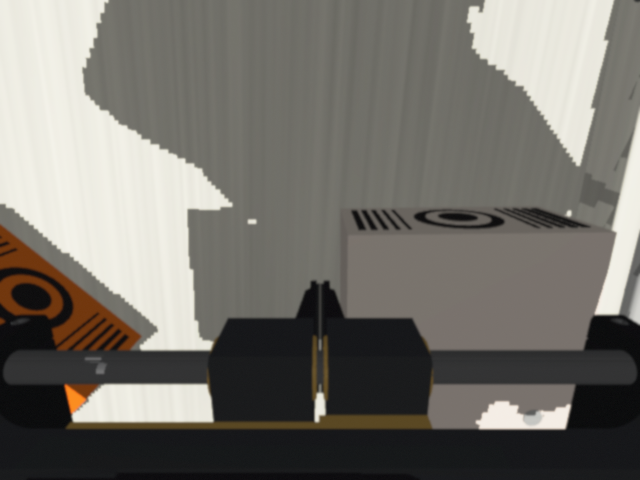

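The block is now aligned with the tool, its top edge at row 235 (columns 347–612), with its rail side about 15 mm short of the strip. Continue slowly.

Request:
arm_command(deltas=[{"dx": 0.002,"dy": 0.0001,"dz": 0,"yaw": 0},{"dx": 0.002,"dy": 0.0001,"dz": 0,"yaw": 0},{"dx": 0.002,"dy": 0.0001,"dz": 0,"yaw": 0},{"dx": 0.002,"dy": 0.0001,"dz": 0,"yaw": 0},{"dx": 0.001,"dy": 0,"dz": 0,"yaw": 0},{"dx": 0,"dy": 0,"dz": 0,"yaw": 0}])

```text
t: 3.9
eef_pos: [521.3, -170.1, 27.2]
tcp_rot: [3.141, 0.0, 1.62]
ft_force: [0.3, -0.4, -0.6]
opening: 0.007
grip_force: 0.1
```

Request:
arm_command(deltas=[{"dx": 0.0007,"dy": 0,"dz": 0,"yaw": 0},{"dx": 0.0007,"dy": 0,"dz": 0,"yaw": 0},{"dx": 0.0006,"dy": 0.0001,"dz": 0,"yaw": 0},{"dx": 0,"dy": 0,"dz": 0,"yaw": 0}])

```text
t: 4.3
eef_pos: [523.1, -170.0, 27.1]
tcp_rot: [3.141, 0.0, 1.62]
ft_force: [-1.4, 0.1, 0.4]
opening: 0.001
grip_force: 0.5
```

Request:
arm_command(deltas=[{"dx": 0.0005,"dy": 0,"dz": 0,"yaw": 0},{"dx": 0.0005,"dy": 0,"dz": 0,"yaw": 0},{"dx": 0.0005,"dy": 0,"dz": 0,"yaw": 0}])

```text
t: 4.6
eef_pos: [524.5, -170.0, 27.2]
tcp_rot: [3.142, -0.0, 1.62]
ft_force: [-1.7, 0.5, 0.4]
opening: 0.006
grip_force: 0.8
```

Request:
arm_command(deltas=[{"dx": 0.0005,"dy": 0,"dz": 0,"yaw": 0},{"dx": 0.0005,"dy": 0,"dz": 0,"yaw": 0},{"dx": 0.0005,"dy": 0.0001,"dz": 0,"yaw": 0}])

```text
t: 4.9
eef_pos: [526.1, -169.9, 27.2]
tcp_rot: [3.141, 0.0, 1.62]
ft_force: [-2.0, 0.3, -0.5]
opening: 0.005
grip_force: 0.8
```

Request:
arm_command(deltas=[{"dx": 0.0005,"dy": 0,"dz": 0,"yaw": 0},{"dx": 0.0005,"dy": 0,"dz": 0,"yaw": 0}])

```text
t: 5.1
eef_pos: [527.0, -169.8, 27.1]
tcp_rot: [3.142, -0.0, 1.62]
ft_force: [-1.5, 0.8, -0.1]
opening: 0.004
grip_force: 0.8
```

Request:
arm_command(deltas=[{"dx": 0.0005,"dy": 0,"dz": 0,"yaw": 0},{"dx": 0.0005,"dy": 0,"dz": 0,"yaw": 0}])

```text
t: 5.3
eef_pos: [527.8, -169.9, 27.1]
tcp_rot: [-3.141, -0.0, 1.62]
ft_force: [-4.4, -1.1, 2.2]
opening: 0.007
grip_force: 2.7
```

Request:
arm_command(deltas=[{"dx": 0.0005,"dy": 0,"dz": 0,"yaw": 0},{"dx": 0,"dy": 0,"dz": 0,"yaw": 0}])

```text
t: 5.5
eef_pos: [527.8, -169.9, 27.1]
tcp_rot: [-3.14, -0.0, 1.62]
ft_force: [-6.6, -1.9, 2.0]
opening: 0.001
grip_force: 3.3
```

Request:
arm_command(deltas=[{"dx": 0.0005,"dy": 0,"dz": 0,"yaw": 0},{"dx": 0,"dy": 0,"dz": 0,"yaw": 0}])

```text
t: 5.7
eef_pos: [527.8, -169.9, 27.1]
tcp_rot: [-3.139, -0.001, 1.62]
ft_force: [-8.4, -2.5, 3.6]
opening: 0.003
grip_force: 4.7
```

Request:
arm_command(deltas=[{"dx": 0.0002,"dy": 0,"dz": 0,"yaw": 0},{"dx": 0,"dy": 0,"dz": 0,"yaw": 0},{"dx": 0,"dy": 0,"dz": 0,"yaw": 0},{"dx": 0,"dy": 0,"dz": 0,"yaw": 0}])

```text
t: 6.1
eef_pos: [527.8, -169.8, 27.1]
tcp_rot: [-3.139, -0.001, 1.62]
ft_force: [-9.2, -2.2, 4.1]
opening: 0.002
grip_force: 5.3
```

Request:
arm_command(deltas=[{"dx": -0.005,"dy": 0,"dz": 0,"yaw": 0},{"dx": -0.02,"dy": 0,"dz": 0,"yaw": 0},{"dx": 0,"dy": 0.01,"dz": 0.04,"yaw": 0},{"dx": 0,"dy": 0.02,"dz": 0.04,"yaw": 0},{"dx": 0.02,"dy": 0.02,"dz": 0.04,"yaw": 0},{"dx": 0.02,"dy": 0.02,"dz": 0.04,"yaw": 0},{"dx": 0.02,"dy": 0.02,"dz": 0.04,"yaw": 0},{"dx": 0.02,"dy": 0.02,"dz": 0,"yaw": 0},{"dx": 0.005,"dy": 0.02,"dz": 0,"yaw": 0},{"dx": 0,"dy": 0,"dz": 0,"yaw": 0},{"dx": 0,"dy": 0,"dz": 0,"yaw": 0}], gripper=0.04)

```text
t: 7.2
eef_pos: [589.1, -39.8, 227.0]
tcp_rot: [3.141, 0.0, 1.621]
ft_force: [-0.4, -0.2, 0.3]
opening: 0.421
grip_force: 0.0
```

```bash
cat >> h.py <<'E'
def look(n):
    import pickle
    c=read_camera("wrist");save(c,n);pickle.dump(c,open(n+".pkl","wb"));P=pts(c);k=c["color"].astype(int)
    b=(c["range_z"]>0)&(abs(P[...,2]-51)<5)&(P[...,0]<650)&(k.min(-1)>90)
    l=cv2.connectedComponentsWithStats(b.astype(np.uint8));i=1+l[2][1:,4].argmax();print(l[2][i])
    v,u=np.nonzero(l[1]==i);g=np.array([cast(c,a,d,50)[:2] for a,d in zip(u,v)],np.float32)
    r=cv2.minAreaRect(g);print(r,cv2.boxPoints(r).round(1).tolist())
    return c
E
python3 -c "
from h import *
look('w2')"
```

```text
[ 275  306   85   45 3609]
((591.772705078125, -144.6280517578125), (83.63455963134766, 48.808895111083984), 2.7775046825408936) [[548.7999877929688, -122.30000305175781], [551.2000122070312, -171.0], [634.7000122070312, -167.0], [632.4000244140625, -118.19999694824219]]
```

View pics/w2.png

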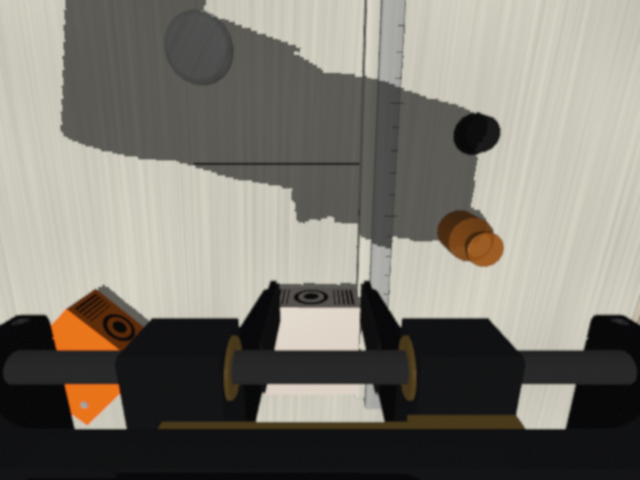

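The block sits against the strip and is square to it. Its front top edge is at row 308, its bottom edge at about row 286, and the scribed line is at row 163 (columns 193–360). Next: work out the remaining travel.

```bash
cat >> h.py <<'E'
A=np.radians(2.8);U=np.array([np.cos(A),np.sin(A)]);W=np.array([-U[1],U[0]])
def st(p): return (round(float(U@p[:2]),1),round(float(W@p[:2]),1))
def edge(c,us,v0,v1,mode):
    g=cv2.GaussianBlur(c["color"],(3,3),0).astype(float).mean(-1);o=[]
    for u in us:
        w=g[v0:v1,u]
        if mode=="dark":
            d=np.clip(np.median(w)-w-4,0,None);v=v0+(d*np.arange(len(w))).sum()/max(d.sum(),1e-6)
        else:
            d=np.diff(w);d=np.clip(d if mode=="up" else -d,0,None);d[d<d.max()*.5]=0;v=v0+.5+(d*np.arange(len(d))).sum()/d.sum()
        o.append(v)
    return np.array(o)
E
python3 - <<'E'
from h import *
import pickle
c=pickle.load(open("w2.pkl","rb"))
us=range(225,350,8);v=edge(c,us,155,172,"dark");f=np.polyfit(us,v,1);print("line",f,v.round(1),[st(cast(c,u,np.polyval(f,u),0)) for u in(225,345)])
us=range(284,352,6);v=edge(c,us,300,318,"up");print("top",v.round(1),[st(cast(c,u,np.median(v),50)) for u in(284,350)])
g=c["color"].mean(-1)
for u in (285,300,320,340):print(u,g[276:312,u].astype(int).tolist())
E
```

```text
line [-8.62672597e-05  1.63423511e+02] [163.4 163.4 163.4 163.4 163.4 163.4 163.4 163.4 163.4 163.4 163.4 163.4
 163.4 163.4 163.4 163.4] [(492.7, -17.0), (612.6, -16.9)]
top [306.6 306.6 306.6 307.  306.6 306.6 307.  307.  307.  307.  307.  307. ] [(552.6, -150.0), (616.8, -150.0)]
285 [195, 195, 196, 196, 196, 195, 187, 162, 120, 93, 87, 83, 76, 65, 57, 57, 62, 65, 67, 69, 71, 72, 73, 72, 72, 69, 68, 68, 73, 82, 110, 160, 201, 215, 217, 216]
300 [200, 200, 200, 200, 200, 199, 193, 171, 133, 102, 90, 86, 82, 79, 70, 53, 39, 47, 63, 75, 77, 77, 72, 60, 40, 27, 38, 61, 75, 83, 102, 144, 186, 209, 215, 215]
320 [197, 197, 197, 197, 197, 196, 189, 163, 121, 93, 88, 84, 81, 76, 63, 44, 46, 63, 75, 78, 78, 78, 76, 68, 52, 33, 37, 57, 74, 82, 102, 143, 185, 208, 214, 215]
340 [199, 199, 200, 200, 199, 194, 177, 151, 125, 103, 91, 85, 81, 76, 71, 68, 68, 69, 69, 67, 67, 68, 68, 68, 66, 65, 65, 66, 71, 80, 101, 143, 184, 207, 213, 214]
```

Request:
arm_command(deltas=[{"dx": 0.002,"dy": -0.04,"dz": 0,"yaw": 0},{"dx": 0,"dy": -0.04,"dz": 0,"yaw": 0},{"dx": 0,"dy": -0.04,"dz": 0,"yaw": 0},{"dx": 0,"dy": -0.04,"dz": 0,"yaw": 0},{"dx": 0,"dy": -0.04,"dz": 0,"yaw": 0},{"dx": 0,"dy": 0,"dz": -0.04,"yaw": 0},{"dx": 0,"dy": 0,"dz": -0.04,"yaw": 0},{"dx": 0,"dy": 0,"dz": -0.04,"yaw": 0},{"dx": 0,"dy": 0,"dz": -0.04,"yaw": 0},{"dx": 0,"dy": 0,"dz": -0.02,"yaw": 0},{"dx": 0,"dy": 0,"dz": -0.02,"yaw": 0},{"dx": 0,"dy": 0,"dz": 0,"yaw": 0},{"dx": 0,"dy": 0,"dz": 0,"yaw": 0}])

```text
t: 8.55
eef_pos: [590.9, -240.6, 27.4]
tcp_rot: [-3.141, -0.0, 1.619]
ft_force: [0.0, 0.9, 0.4]
opening: 0.418
grip_force: 0.0
```

Request:
arm_command(deltas=[{"dx": 0,"dy": 0.0025,"dz": 0,"yaw": 0},{"dx": 0,"dy": 0.0025,"dz": 0,"yaw": 0},{"dx": 0,"dy": 0.0025,"dz": 0,"yaw": 0},{"dx": 0,"dy": 0.0025,"dz": 0,"yaw": 0},{"dx": 0,"dy": 0.0025,"dz": 0,"yaw": 0},{"dx": 0,"dy": 0.0025,"dz": 0,"yaw": 0},{"dx": 0,"dy": 0.0025,"dz": 0,"yaw": 0},{"dx": 0,"dy": 0.0025,"dz": 0,"yaw": 0},{"dx": 0,"dy": 0.0025,"dz": 0,"yaw": 0},{"dx": 0,"dy": 0.0025,"dz": 0,"yaw": 0},{"dx": 0,"dy": 0.0025,"dz": 0,"yaw": 0},{"dx": 0,"dy": 0.0025,"dz": 0,"yaw": 0},{"dx": 0,"dy": 0.0025,"dz": 0,"yaw": 0},{"dx": 0,"dy": 0.0025,"dz": 0,"yaw": 0},{"dx": 0,"dy": 0.0025,"dz": 0,"yaw": 0},{"dx": 0,"dy": 0.0025,"dz": 0,"yaw": 0},{"dx": 0,"dy": 0.0025,"dz": 0,"yaw": 0},{"dx": 0,"dy": 0.0025,"dz": 0,"yaw": 0},{"dx": 0,"dy": 0.0025,"dz": 0,"yaw": 0},{"dx": 0,"dy": 0.0025,"dz": 0,"yaw": 0}])

```text
t: 10.55
eef_pos: [591.2, -189.7, 27.1]
tcp_rot: [3.142, -0.0, 1.62]
ft_force: [-1.5, -2.6, 0.7]
opening: 0.422
grip_force: 1.0
```

Request:
arm_command(deltas=[{"dx": 0,"dy": 0.0025,"dz": 0,"yaw": 0},{"dx": 0,"dy": 0.0025,"dz": 0,"yaw": 0},{"dx": 0,"dy": 0.0025,"dz": 0,"yaw": 0},{"dx": 0,"dy": 0.0025,"dz": 0,"yaw": 0},{"dx": 0,"dy": 0.0025,"dz": 0,"yaw": 0},{"dx": 0,"dy": 0.0025,"dz": 0,"yaw": 0},{"dx": 0,"dy": 0.0025,"dz": 0,"yaw": 0},{"dx": 0,"dy": 0.0025,"dz": 0,"yaw": 0},{"dx": 0,"dy": 0.0025,"dz": 0,"yaw": 0},{"dx": 0,"dy": 0.0025,"dz": 0,"yaw": 0},{"dx": 0,"dy": 0.0025,"dz": 0,"yaw": 0},{"dx": 0,"dy": 0.0025,"dz": 0,"yaw": 0}])

```text
t: 11.75
eef_pos: [591.2, -159.7, 27.1]
tcp_rot: [3.141, 0.0, 1.62]
ft_force: [-1.6, -2.7, 0.7]
opening: 0.422
grip_force: 1.2
```

```bash
python3 - <<'E'
from h import *
c=look('w3');P=pts(c)
print(st(state()["eef_pos"]),state()["ft_force"])
E
```

```text
[  146    29   312   293 81454]
((583.30908203125, -98.75715637207031), (96.61531066894531, 100.37210845947266), 2.7984893321990967) [[532.5999755859375, -51.0], [537.5, -151.1999969482422], [634.0, -146.5], [629.0999755859375, -46.29999923706055]]
(582.7, -188.0) [-0.21175283 -0.2951248   0.04083993]
```

View pics/w3.png

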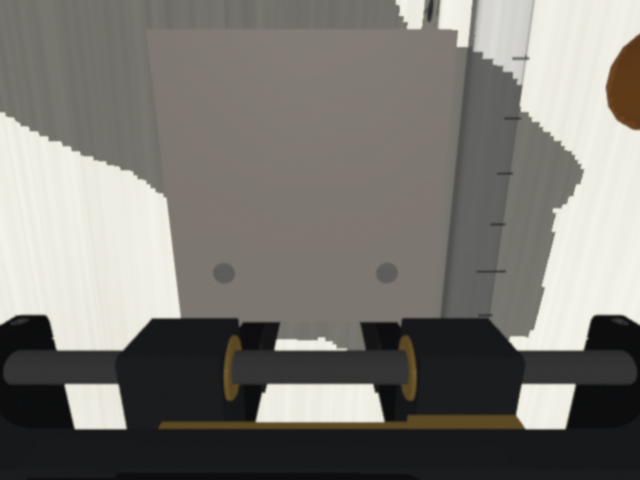

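Block top fills (150–457, 29–322), parallel to the rail and against the strip, front at t≈-77. Push on to about 10 mm short, then back off and look.

Request:
arm_command(deltas=[{"dx": 0,"dy": 0.0025,"dz": 0,"yaw": 0},{"dx": 0,"dy": 0.0025,"dz": 0,"yaw": 0},{"dx": 0,"dy": 0.0025,"dz": 0,"yaw": 0},{"dx": 0,"dy": 0.0025,"dz": 0,"yaw": 0},{"dx": 0,"dy": 0.0025,"dz": 0,"yaw": 0},{"dx": 0,"dy": 0.0025,"dz": 0,"yaw": 0},{"dx": 0,"dy": 0.0025,"dz": 0,"yaw": 0},{"dx": 0,"dy": 0.0025,"dz": 0,"yaw": 0},{"dx": 0,"dy": 0.0025,"dz": 0,"yaw": 0},{"dx": 0,"dy": 0.0025,"dz": 0,"yaw": 0},{"dx": 0,"dy": 0.0025,"dz": 0,"yaw": 0},{"dx": 0,"dy": 0.0025,"dz": 0,"yaw": 0},{"dx": 0,"dy": 0.0025,"dz": 0,"yaw": 0},{"dx": 0,"dy": 0.0025,"dz": 0,"yaw": 0},{"dx": 0,"dy": 0.0025,"dz": 0,"yaw": 0},{"dx": 0,"dy": 0.0025,"dz": 0,"yaw": 0},{"dx": 0,"dy": 0.0025,"dz": 0,"yaw": 0},{"dx": 0,"dy": 0.0025,"dz": 0,"yaw": 0},{"dx": 0,"dy": 0.0025,"dz": 0,"yaw": 0},{"dx": 0,"dy": 0.0015,"dz": 0,"yaw": 0}])

```text
t: 13.8
eef_pos: [591.2, -110.6, 27.1]
tcp_rot: [-3.142, -0.0, 1.62]
ft_force: [-2.2, -4.2, -0.9]
opening: 0.423
grip_force: 1.4
```

Request:
arm_command(deltas=[{"dx": 0,"dy": 0,"dz": 0,"yaw": 0},{"dx": 0,"dy": -0.01,"dz": 0,"yaw": 0},{"dx": 0,"dy": -0.01,"dz": 0.03,"yaw": 0},{"dx": 0,"dy": 0,"dz": 0.04,"yaw": 0},{"dx": 0,"dy": 0.02,"dz": 0.04,"yaw": 0},{"dx": -0.01,"dy": 0.04,"dz": 0.04,"yaw": 0},{"dx": -0.01,"dy": 0.04,"dz": 0.03,"yaw": 0},{"dx": 0,"dy": 0.04,"dz": 0.02,"yaw": 0},{"dx": 0,"dy": 0,"dz": 0,"yaw": 0},{"dx": 0,"dy": 0,"dz": 0,"yaw": 0}])

```text
t: 14.8
eef_pos: [572.9, 3.3, 221.8]
tcp_rot: [3.14, 0.0, 1.621]
ft_force: [-0.3, -0.5, -0.4]
opening: 0.421
grip_force: 0.0
```

```bash
python3 -c "
from h import *
look('w4')"
```

```text
[ 272  230  106  101 8677]
((580.8466796875, -49.679054260253906), (96.22098541259766, 100.76881408691406), 2.7689526081085205) [[530.4000244140625, -1.7000000476837158], [535.2000122070312, -102.30000305175781], [631.2999877929688, -97.69999694824219], [626.5, 3.0]]
```

View pics/w4.png

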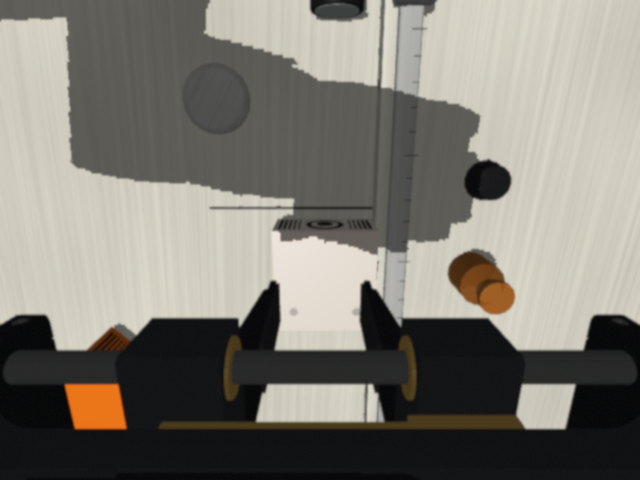

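The line is at row 208 and the block's front bottom edge at about row 218, so it is short of the line and against the strip. Measure the gap.

```bash
python3 - <<'E'
from h import *
import pickle
c=pickle.load(open("w4.pkl","rb"))
us=range(220,270,6);v=edge(c,us,200,216,"dark");f=np.median(v);print("line",v.round(1),[st(cast(c,u,f,0)) for u in(225,345)])
g=c["color"].mean(-1)
for u in (279,290,320,350,365):print(u,g[202:242,u].astype(int).tolist())
for v in (216,217,218,219,220):print(v,st(cast(c,320,v,0)))
for v in (229,230,231,232,233):print(v,st(cast(c,320,v,50)))
E
```

```text
line [207.5 207.5 207.5 207.5 207.5 207.5 207.5 207.5 207.6] [(477.0, -16.9), (599.3, -16.8)]
279 [198, 197, 189, 164, 120, 95, 118, 159, 186, 197, 198, 198, 197, 197, 197, 189, 165, 126, 91, 78, 72, 66, 57, 48, 39, 36, 46, 66, 90, 121, 165, 199, 211, 212, 212, 212, 211, 212, 214, 220]
290 [205, 206, 204, 195, 166, 124, 124, 163, 193, 203, 203, 194, 166, 123, 97, 91, 86, 76, 64, 53, 47, 43, 40, 41, 46, 54, 64, 75, 84, 90, 94, 95, 95, 95, 95, 95, 95, 100, 124, 173]
320 [89, 89, 89, 85, 70, 50, 47, 67, 83, 88, 89, 89, 90, 90, 89, 89, 84, 73, 58, 47, 36, 25, 29, 50, 62, 56, 50, 65, 80, 90, 94, 96, 95, 95, 96, 100, 123, 172, 211, 224]
350 [88, 88, 88, 84, 70, 49, 47, 67, 82, 88, 88, 88, 88, 88, 89, 88, 86, 81, 76, 72, 68, 63, 58, 54, 53, 54, 63, 74, 83, 90, 93, 95, 96, 95, 96, 96, 96, 95, 96, 95]
365 [93, 92, 92, 88, 74, 52, 49, 71, 87, 92, 93, 94, 93, 93, 93, 92, 86, 74, 57, 50, 54, 56, 53, 46, 39, 36, 49, 66, 82, 90, 94, 95, 96, 95, 95, 96, 95, 94, 95, 94]
216 (573.8, -25.7)
217 (573.8, -26.7)
218 (573.8, -27.8)
219 (573.8, -28.8)
220 (573.8, -29.9)
229 (573.6, -26.7)
230 (573.6, -27.6)
231 (573.6, -28.5)
232 (573.6, -29.4)
233 (573.6, -30.4)
```

Request:
arm_command(deltas=[{"dx": 0.006,"dy": -0.034,"dz": 0,"yaw": 0},{"dx": 0.006,"dy": -0.034,"dz": 0,"yaw": 0},{"dx": 0.006,"dy": -0.034,"dz": 0,"yaw": 0},{"dx": 0,"dy": -0.034,"dz": 0,"yaw": 0},{"dx": 0,"dy": 0,"dz": -0.03,"yaw": 0},{"dx": 0,"dy": 0,"dz": -0.03,"yaw": 0},{"dx": 0,"dy": 0,"dz": -0.03,"yaw": 0},{"dx": 0,"dy": 0,"dz": -0.03,"yaw": 0},{"dx": 0,"dy": 0,"dz": -0.03,"yaw": 0},{"dx": 0,"dy": 0,"dz": -0.03,"yaw": 0},{"dx": 0,"dy": 0,"dz": -0.0145,"yaw": 0},{"dx": 0,"dy": 0,"dz": 0,"yaw": 0},{"dx": 0,"dy": 0,"dz": 0,"yaw": 0}])

```text
t: 16.15
eef_pos: [590.9, -133.6, 27.3]
tcp_rot: [3.141, 0.0, 1.619]
ft_force: [0.6, 0.5, -0.1]
opening: 0.421
grip_force: 0.0
```

Request:
arm_command(deltas=[{"dx": 0,"dy": 0.003,"dz": 0,"yaw": 0},{"dx": 0,"dy": 0.003,"dz": 0,"yaw": 0},{"dx": 0,"dy": 0.003,"dz": 0,"yaw": 0},{"dx": 0,"dy": 0.003,"dz": 0,"yaw": 0},{"dx": 0,"dy": 0.003,"dz": 0,"yaw": 0},{"dx": 0,"dy": 0.003,"dz": 0,"yaw": 0},{"dx": 0,"dy": 0.0025,"dz": 0,"yaw": 0},{"dx": 0,"dy": 0.002,"dz": 0,"yaw": 0},{"dx": 0,"dy": 0.002,"dz": 0,"yaw": 0},{"dx": 0,"dy": 0.002,"dz": 0,"yaw": 0},{"dx": 0,"dy": 0.002,"dz": 0,"yaw": 0},{"dx": 0,"dy": 0.002,"dz": 0,"yaw": 0},{"dx": 0,"dy": 0.001,"dz": 0,"yaw": 0},{"dx": 0,"dy": 0.001,"dz": 0,"yaw": 0}])

```text
t: 17.55
eef_pos: [590.7, -100.3, 26.9]
tcp_rot: [3.142, -0.0, 1.62]
ft_force: [-0.5, -2.2, 0.1]
opening: 0.424
grip_force: 1.1
```

Request:
arm_command(deltas=[{"dx": 0,"dy": 0,"dz": 0,"yaw": 0},{"dx": 0,"dy": -0.01,"dz": 0,"yaw": 0},{"dx": 0,"dy": -0.01,"dz": 0.03,"yaw": 0},{"dx": 0,"dy": 0,"dz": 0.04,"yaw": 0},{"dx": 0,"dy": 0.02,"dz": 0.04,"yaw": 0},{"dx": -0.01,"dy": 0.04,"dz": 0.03,"yaw": 0},{"dx": -0.01,"dy": 0.04,"dz": 0,"yaw": 0},{"dx": 0,"dy": 0.04,"dz": 0,"yaw": 0},{"dx": 0,"dy": 0.03,"dz": 0,"yaw": 0},{"dx": 0,"dy": 0,"dz": 0,"yaw": 0},{"dx": 0,"dy": 0,"dz": 0,"yaw": 0}])

```text
t: 18.65
eef_pos: [571.1, 48.8, 166.4]
tcp_rot: [3.141, 0.0, 1.621]
ft_force: [-0.2, -0.3, -0.3]
opening: 0.421
grip_force: 0.0
```

```bash
python3 - <<'E'
from h import *
c=look('w5');im=cv2.imread("pics/w5.png")
cv2.imwrite("pics/w5c.png",cv2.resize(im[150:350,200:420],None,fx=3,fy=3))
E
```

```text
[ 275  291   90   60 4909]
((574.8683471679688, -15.297534942626953), (73.29975891113281, 52.712921142578125), 2.7750439643859863) [[537.0, 9.300000190734863], [539.5, -43.400001525878906], [612.7999877929688, -39.79999923706055], [610.2000122070312, 12.800000190734863]]
```

View pics/w5c.png

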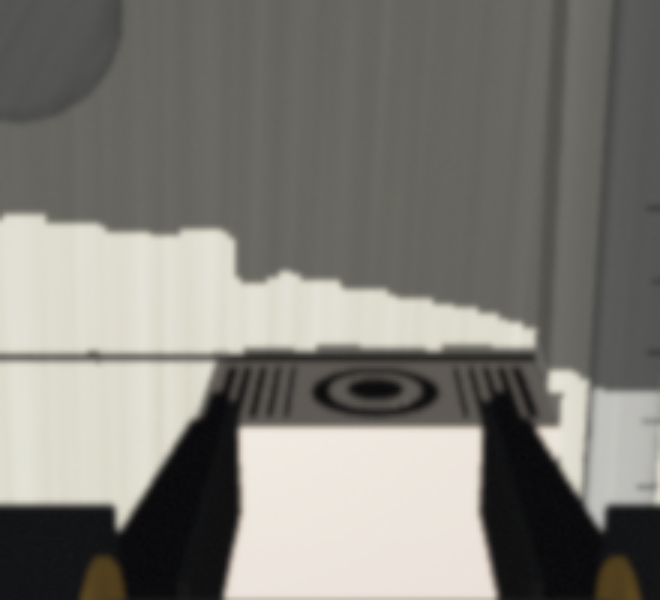

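The line (crop row 357) now runs right along the chart's bottom edge. Measure the remainder.

```bash
python3 - <<'E'
from h import *
import pickle
c=pickle.load(open("w5.pkl","rb"))
us=range(205,262,6);v=edge(c,us,262,276,"dark");f=np.median(v);print("line",v.round(2),[st(cast(c,u,f,0)) for u in(225,345)])
us=range(284,358,8);v=edge(c,us,284,298,"up");print("top",v.round(2),[st(cast(c,u,np.median(v),50)) for u in(284,350)])
g=c["color"].mean(-1)
for u in (230,281,290,298,320,342,350):print(u,g[262:280,u].astype(int).tolist())
for r in (269,270,271):print(r,st(cast(c,320,r,0)))
E
```

```text
line [268.63 268.65 268.66 268.67 268.38 268.63 268.63 268.63 268.64 268.66] [(487.3, -17.0), (596.7, -17.0)]
top [291.53 291.57 291.57 291.58 291.57 291.54 291.56 291.58 291.59 291.57] [(545.6, -17.5), (597.3, -17.5)]
230 [217, 217, 216, 210, 181, 130, 90, 106, 158, 200, 215, 217, 217, 217, 217, 216, 216, 216]
281 [217, 217, 213, 195, 163, 124, 78, 48, 61, 74, 70, 57, 47, 41, 37, 33, 35, 38]
290 [213, 212, 203, 175, 127, 83, 52, 43, 62, 80, 84, 81, 79, 78, 78, 75, 68, 63]
298 [214, 214, 209, 194, 160, 108, 58, 43, 60, 75, 73, 68, 67, 70, 74, 76, 77, 78]
320 [215, 212, 198, 164, 120, 82, 52, 44, 62, 76, 69, 53, 60, 69, 59, 36, 18, 12]
342 [216, 215, 213, 198, 162, 109, 60, 44, 64, 81, 88, 89, 85, 75, 54, 31, 17, 15]
350 [215, 208, 178, 133, 99, 78, 52, 43, 63, 79, 83, 81, 80, 83, 84, 87, 88, 89]
269 (573.9, -17.3)
270 (573.9, -18.3)
271 (573.9, -19.3)
```

Within about 0.5–1 mm of the line on the short side, inside tolerance. Now the final press from the robot's side.

Request:
arm_command(deltas=[{"dx": -0.0265,"dy": -0.031,"dz": 0,"yaw": 0},{"dx": -0.0265,"dy": -0.031,"dz": 0,"yaw": 0},{"dx": -0.0265,"dy": -0.031,"dz": 0,"yaw": 0},{"dx": 0,"dy": 0,"dz": -0.03,"yaw": 0},{"dx": 0,"dy": 0,"dz": -0.03,"yaw": 0},{"dx": 0,"dy": 0,"dz": -0.03,"yaw": 0},{"dx": 0,"dy": 0,"dz": -0.03,"yaw": 0},{"dx": 0,"dy": 0,"dz": -0.019,"yaw": 0},{"dx": 0,"dy": 0,"dz": 0,"yaw": 0},{"dx": 0,"dy": 0,"dz": 0,"yaw": 0},{"dx": 0,"dy": 0,"dz": 0,"yaw": 0},{"dx": 0,"dy": 0,"dz": 0,"yaw": 0}], gripper=0.0)

```text
t: 19.9
eef_pos: [491.9, -44.4, 28.4]
tcp_rot: [3.14, 0.001, 1.619]
ft_force: [-0.4, 0.1, 1.1]
opening: 0.006
grip_force: 0.0
```

Request:
arm_command(deltas=[{"dx": 0.004,"dy": 0.0002,"dz": 0,"yaw": 0},{"dx": 0.004,"dy": 0.0002,"dz": 0,"yaw": 0},{"dx": 0.004,"dy": 0.0002,"dz": 0,"yaw": 0},{"dx": 0.004,"dy": 0.0002,"dz": 0,"yaw": 0},{"dx": 0.004,"dy": 0.0002,"dz": 0,"yaw": 0},{"dx": 0.003,"dy": 0.0001,"dz": 0,"yaw": 0},{"dx": 0.002,"dy": 0.0001,"dz": 0,"yaw": 0},{"dx": 0.001,"dy": 0.0001,"dz": 0,"yaw": 0}])

```text
t: 20.7
eef_pos: [517.5, -42.8, 27.3]
tcp_rot: [3.142, -0.0, 1.62]
ft_force: [0.0, 0.5, 0.4]
opening: 0.003
grip_force: 0.0
```

Request:
arm_command(deltas=[{"dx": 0.0005,"dy": 0,"dz": 0,"yaw": 0},{"dx": 0.0005,"dy": 0,"dz": 0,"yaw": 0},{"dx": 0.0005,"dy": 0.0001,"dz": 0,"yaw": 0},{"dx": 0.0005,"dy": 0,"dz": 0,"yaw": 0}])

```text
t: 21.1
eef_pos: [519.4, -42.7, 27.3]
tcp_rot: [3.142, -0.0, 1.62]
ft_force: [0.4, 0.6, -0.4]
opening: 0.004
grip_force: 0.0
```

Request:
arm_command(deltas=[{"dx": 0.0005,"dy": 0,"dz": 0,"yaw": 0},{"dx": 0.0005,"dy": 0,"dz": 0,"yaw": 0}])

```text
t: 21.3
eef_pos: [520.4, -42.7, 27.3]
tcp_rot: [3.141, 0.0, 1.62]
ft_force: [-0.4, 0.5, -0.1]
opening: 0.007
grip_force: 0.0
```

Request:
arm_command(deltas=[{"dx": 0.0005,"dy": 0,"dz": 0,"yaw": 0},{"dx": 0.0003,"dy": 0,"dz": 0,"yaw": 0}])

```text
t: 21.5
eef_pos: [521.2, -42.7, 27.3]
tcp_rot: [3.141, 0.0, 1.62]
ft_force: [-0.1, -0.5, 0.8]
opening: 0.006
grip_force: 0.0
```

Request:
arm_command(deltas=[{"dx": 0.0004,"dy": 0,"dz": 0,"yaw": 0},{"dx": 0.0004,"dy": 0,"dz": 0,"yaw": 0}])

```text
t: 21.7
eef_pos: [521.5, -42.7, 27.3]
tcp_rot: [-3.141, -0.0, 1.62]
ft_force: [-4.0, -0.9, 2.6]
opening: 0.003
grip_force: 2.2
```

Request:
arm_command(deltas=[{"dx": 0.0004,"dy": 0,"dz": 0,"yaw": 0},{"dx": 0.0002,"dy": 0,"dz": 0,"yaw": 0}])

```text
t: 21.9
eef_pos: [521.5, -42.7, 27.2]
tcp_rot: [-3.139, -0.0, 1.62]
ft_force: [-6.7, -1.4, 4.6]
opening: 0.004
grip_force: 3.8
```

Request:
arm_command(deltas=[{"dx": 0.0004,"dy": 0,"dz": 0,"yaw": 0},{"dx": 0,"dy": 0,"dz": 0,"yaw": 0}])

```text
t: 22.1
eef_pos: [521.5, -42.6, 27.2]
tcp_rot: [-3.138, -0.001, 1.62]
ft_force: [-8.5, -1.0, 5.2]
opening: 0.005
grip_force: 4.5
```

Request:
arm_command(deltas=[{"dx": 0.0003,"dy": 0,"dz": 0,"yaw": 0},{"dx": 0,"dy": 0,"dz": 0,"yaw": 0},{"dx": 0,"dy": 0,"dz": 0,"yaw": 0},{"dx": 0,"dy": 0,"dz": 0,"yaw": 0},{"dx": 0,"dy": 0,"dz": 0,"yaw": 0}])

```text
t: 22.6
eef_pos: [521.6, -42.6, 27.2]
tcp_rot: [-3.138, -0.001, 1.62]
ft_force: [-9.0, -2.7, 6.9]
opening: 0.008
grip_force: 5.2
```

Request:
arm_command(deltas=[{"dx": -0.002,"dy": 0,"dz": 0,"yaw": 0},{"dx": -0.01,"dy": 0,"dz": 0,"yaw": 0},{"dx": -0.02,"dy": 0,"dz": 0,"yaw": 0},{"dx": 0,"dy": 0,"dz": 0.03,"yaw": 0},{"dx": 0,"dy": 0,"dz": 0.04,"yaw": 0},{"dx": 0,"dy": 0.02,"dz": 0.04,"yaw": 0},{"dx": 0.02,"dy": 0.03,"dz": 0.03,"yaw": 0},{"dx": 0.03,"dy": 0.03,"dz": 0,"yaw": 0},{"dx": 0.02,"dy": 0.02,"dz": 0,"yaw": 0},{"dx": 0,"dy": 0,"dz": 0,"yaw": 0},{"dx": 0,"dy": 0,"dz": 0,"yaw": 0}], gripper=0.04)

```text
t: 23.7
eef_pos: [561.0, 57.6, 166.9]
tcp_rot: [-3.141, -0.0, 1.621]
ft_force: [-0.0, -0.3, -0.5]
opening: 0.419
grip_force: 0.0
```

```bash
python3 - <<'E'
from h import *
c=look('w6');im=cv2.imread("pics/w6.png")
cv2.imwrite("pics/w6c.png",cv2.resize(im[150:350,200:420],None,fx=3,fy=3))
for r in (265,268,270,272):print(r,st(cast(c,320,r,0)),st(cast(c,320,r+20,50)))
E
```

```text
[ 278  301   87   50 4069]
((566.153564453125, -11.031621932983398), (70.78777313232422, 44.22846603393555), 2.8010218143463135) [[529.7000122070312, 9.300000190734863], [531.9000244140625, -34.79999923706055], [602.5999755859375, -31.399999618530273], [600.4000244140625, 12.800000190734863]]
265 (564.1, -4.4) (564.0, -2.9)
268 (564.1, -7.3) (564.0, -5.4)
270 (564.1, -9.2) (564.0, -7.1)
272 (564.1, -11.2) (564.0, -8.8)
```

View pics/w6c.png

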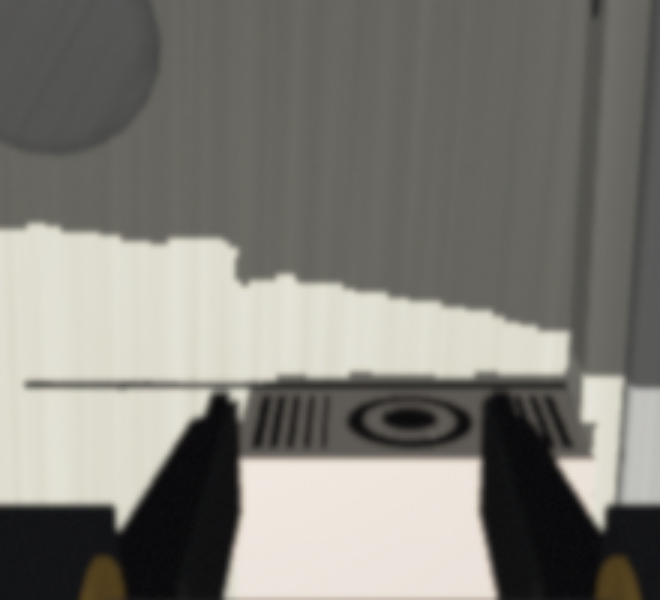

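The line runs along the chart's bottom edge (crop row 384) with the block square and unmoved. One final number, then hand in if it is within tolerance.

```bash
python3 - <<'E'
from h import *
import pickle
c=pickle.load(open("w6.pkl","rb"))
v=edge(c,range(212,262,6),271,285,"dark");l=st(cast(c,240,np.median(v),0))[1]
w=edge(c,range(284,358,8),294,309,"up");t=st(cast(c,320,np.median(w),50))[1]
print(v.round(1),w.round(1),l,t,t-l)
if -1.6<t-l<1.5: print(job_done())
E
```

```text
[277.7 277.8 277.8 277.8 277.8 277.9 277.7 277.8 277.9] [302.1 302.1 302.4 302.4 302.4 302.4 302.1 302.1 302.4 302.4] -16.9 -17.8 -0.9000000000000021
the job is handed in; nothing more can be done
None
```

The job is handed in with no verdict returned: the white block is square against the strip with its front edge measured about 0.9 mm short of the line's middle, both presses felt about 9 N at the tool, and the gripper is clear of it.

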